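# Hold the parts hopper's sprung shutter half open

### The job

The empty parts hopper's throat is to be inspected: flip the cam lever right over to free the outlet shutter, then slide the shutter out against its spring by its black grip post until it is half open (its pointer at the tall middle pin). Finish while still holding it there with the gripper, because it springs shut when let go, and leave the parts lying on the cart where they are.

Things in the scene. Friction and masses are not known exactly. Their poses are not given: they have to be found in the camera images.
- hopper: Aluminium funnel hopper (rim 160 mm across, 225 mm high) on a stand fixed to the cart; it stands in a different place and yaw each time. Origin on the cart top under the funnel's axis. A flat bed, 110 mm wide in hopper x with its top 86 mm up, runs from the funnel along hopper -y to y = -330 mm, with two guide rails (tops 96 mm up, at x = +-41 mm). The shutter slides out along hopper -y on the centre line of this bed.
- shutter (a joint): Travel of the flat steel shutter blade in m: 0 shut, 0.06 fully out, 0.03 half open. It moves along hopper -y. A spring pulls it shut: 4 N when shut, rising 0.2 N per mm (10 N at half), plus about 0.6 N friction. While the cam lever is locked, a tooth blocks it (about 2 mm of play).
- post_center (a point): Centre, half-way up (118 mm above the cart), of the black upright grip post on the shutter, the thing to hold: 24 mm in hopper x, 16 mm in hopper y (the sliding direction), 48 mm high, its top 142 mm and its foot 94 mm above the cart. It moves with the shutter; when shut it is 225 mm from the funnel's axis along hopper -y. A low steel pointer (top 100 mm up) goes from it to hopper +x, ending 46 mm from the centre line.
- half_mark (a point): Top (114 mm above the cart) of the tall middle pin of three brass pins, 8 mm thick, in a row on the bed's hopper +x side (51 mm from the centre line); the pointer, level with the grip post's centre, is beside it along the slide when the shutter is half open. The low pins (100 mm up) mark shut and fully out, 30 mm to either side.
- cam_lever (a joint): Angle of the cam lever in rad about a level axle parallel to the slide (hopper y). Near 0: locked, leaning 0.7 rad from upright towards hopper +x, over the shutter. It flips up and over towards hopper -x to a stop at 1.5 (free), leaning 0.8 rad to -x. It stays where it is left (about 0.09 N m of friction; 2.5 N push 40 mm above the axle).
- lever_paddle (a point): Centre of the lever's black paddle: 28 mm wide (hopper y), 36 mm long, 12 mm thick; its centre is 54 mm, its end 72 mm from the axle. The lever also carries the locking tooth, 12 mm thick: level towards hopper +x when locked, upright just to +x of the axle and 33 mm above it when free; so lift a finger that pushed the lever over straight up.
- lever_pivot (a point): Centre of the cam lever's axle, 110 mm above the cart, on the hopper -x side of the bed: 52 mm from the centre line and 165 mm from the funnel's axis along hopper -y (60 mm from the shut grip post). The fork that holds it is 34 mm long in y, its top 122 mm up.
- busbar0_mid (a point): Bystander: middle of a copper bar offcut 85 x 30 x 8 mm lying on the cart.
- busbar1_mid (a point): Bystander: middle of a copper bar offcut 70 x 30 x 8 mm lying on the cart.
- busbar2_mid (a point): Bystander: middle of a copper bar offcut 95 x 30 x 8 mm lying on the cart.
- cover_mid (a point): Bystander: blue nylon terminal cover 60 x 35 x 33 mm; point 11 mm up.
- jaw_mid (a point): Bystander: dull nickel L-shaped clamp jaw 65 x 25 x 38 mm; point 10 mm up.
- bobbin_mid (a point): Bystander: cream porcelain insulator bobbin, 42 mm across, 52 mm high, upright; point at its centre.

How it is judged:
On the way, in this order (a step that is already met when the one before it is completed fails the run):
1. the cam lever is flipped over (beyond 1.2 rad) while the shutter is still shut (value of joint cam_lever above 1.2 rad and value of joint shutter below 0.008 m), for 0.2 s.
2. the shutter is held half open (30 mm, give or take 6) by the fingers on its grip post (value of joint shutter between 0.024 and 0.036 m and contact force between the fingers and shutter above 4 N and value of joint cam_lever above 1.2 rad), for 0.5 s.
At the end, for the whole second after the job is handed in: The shutter stands still at 30 mm of its 60 mm travel, give or take 6 mm, held there by the fingers on the grip post (more than 4 N), with the cam lever still flipped over (beyond 1.2 rad) and every part lying on the cart within 20 mm of where it started (all of step 2 and velocity of joint shutter between -0.01 and 0.01 m/s and distance of each of busbar0_mid, busbar1_mid, busbar2_mid, cover_mid, jaw_mid, bobbin_mid from where it was at the start of the episode below 0.02 m); the arm keeps its last pose, push and grip.
It fails at once if a part lying on the cart is pushed 30 mm or more from its place (distance of any of busbar0_mid, busbar1_mid, busbar2_mid, cover_mid, jaw_mid, bobbin_mid from where it was at the start of the episode above 0.03 m).
It also fails if it takes over 42 s, if anything falls off the work surface, if the arm or the gripper's body presses on something with over 40 N, if the wrist force passes 120 N, or if a joint passes its speed limit or range.

### The arm

A 6-joint arm with a two-finger parallel gripper is mounted at the origin on the work surface. World frame = base frame: x ahead of the robot, y to its left, z up, the work surface at z = 0. Lengths are in m, angles in rad, forces in N, time in s.
With the tool pointing down it reaches from about 0.25 to 0.8 m from the base axis. Payload 3.9 kg.
Tool frame: the origin (TCP) lies on the centre line of the jaws, within the pads' length; the fingertips stand 25 mm ahead of it and the grasp point (between the pads) lies 6 mm ahead of it (r.nose_length is the distance from the TCP to the fingertips, in m); z points along the fingers, y is the line along which they close (so a half turn about z gives the same grasp; the last joint's range is limited). The gripper opens to 85 mm and grips with 20 to 120 N. Pads are 22 mm wide; open, the fingers measure 114 mm over their backs; the gripper's body (76 mm by 85 mm) begins 54 mm behind the grasp point. The pads swing forward as they close: fully open they stand 13 mm farther back than shut.
Start: joints at [0, 0.26, -0.138, 1.173, 0, 1.571], TCP at [0.525, -0, 0.236] pointing down, gripper open.
Joint ranges: [-2.78, 2.78], [-0.83, 1.72], [-1.28, 1.37], [-1.9, 2.12], [-1.57, 1.48], [-3.14, 3.14]. Speed limits (rad/s): [2.57, 2.57, 3.14, 3.14, 3.14, 3.14].

### API

Orientations are given as a unit quaternion [w, x, y, z].
In Python, from bench import get_obs, vision, r gives the robot as it stands.
- The arm moves only by the tool jog_arm, never from a script. Its argument "targets" is a list of rows, each a list of 7 numbers: the shift along the tool's x, y, z in mm, then the turn, a rotation vector about the tool's x, y, z in degrees, then the finger opening in mm, from 0 to 85.4. A call has 1 to 20 rows; each row shifts and turns the commanded pose from where the row before left it, along the tool's axes as they then stand; what a row does not reach is not made up. A row lasts 1/12 s, in which the tool goes at most 41.7 mm and 7.16 degrees, less where a joint would pass 70% of its speed; a pose out of reach is approached as far as the arm can. A call with a gripper value outside its range is refused whole. The fingers move at their own pace and stop on an object; the grip force is fixed at half the most. Time passes only in rows, so rows that do not move let the fingers close. It gives the time, the measured TCP pose, the force, the opening and the grip force at its end, in the units of the state.
- get_obs(): the state, without advancing time (a new reading comes with each control period).
- vision.capture(name): name is "scene" or "side" or "wrist"; returns a dict with "image" (400x640x3 uint8, red, green, blue), "z_map" (400x640 float32, m along the optical axis (not along the pixel's ray), 0 where there is no reading), "fx", "fy", "cx", "cy" (pixels), "D" ([k1, k2, p1, p2, k3] as OpenCV has them; the pictures are not rectified), "cam_to_world" (4x4, takes a point from camera to world coordinates). Camera axes: x right, y down, z forward; pixel columns grow to the right and rows downward; lengths in m; the calibration is good to about 2 mm. A picture is of the moment at which its call begins.
- r.sign_off(): hands the job in; it is judged then, once.
Trained networks look in the newest picture that a camera, given by its name, has taken for a name from the list of things; names that differ only in an ending like _2 or _b are one class to them, and where a whole thing is asked for, a point or a joint stands for the part that bears it (a point fixed in the world has none). Each returns a list of dicts, best first, with "confidence" (0 to 1); they miss things now and then, are a little off and sometimes report something else, mostly with a low value. They report only what shows in the picture. A call takes as long as a camera call.
- vision.boxes_of(camera, query): "box" ([left, top, right, bottom] in pixels, round what is visible of it).
- vision.mark_of(camera, query): "point" ([column, row] in pixels: a listed point, or the origin of a listed thing).
The state is a dict: "time_s": time; "qpos": joint angles; "joint_vel": joint speeds; "joint_torque": joint torques, N m; "tcp_pos": TCP position; "tcp_rot": TCP orientation; "wrist_force": force on the tool from outside, world axes, zero at the start; "ft_torque": the same for the moment, N m; "opening": finger opening in m; "grasp_force": force on a finger pad.
Only numpy, scipy, OpenCV 4.12 (cv2) and the standard library are available. Lean on these libraries where they do the work, as an engineer would, in place of code of your own. Each camera call takes 0.05 s, during which the arm holds its last target. There are 200 camera calls.

## Working session

There is one attempt and no reset: what is moved stays moved. The work goes in short steps, Python scripts to look and compute and a tool call to move; the robot and the scene stay as the last step left them, time stands still between calls to the robot, and variables do not carry over. Pictures are saved under pics/ and viewed, at most 10 in all, crops included, and the job is handed in when it is done.

Besides the shell and the picture viewer there is one more tool, called after "Request:" by a JSON object that holds its "op" and its "data", one argument or row to a line. jog_arm: Moves the arm, as the interface text tells. Its arguments: {"type":"object","properties":{"targets":{"type":"array"}},"required":["targets"]}

```bash
mkdir -p pics; cat > h.py <<'E'
import numpy as np, cv2
from bench import get_obs, vision, r
def ray(c,px):
    K=np.array([[c['fx'],0,c['cx']],[0,c['fy'],c['cy']],[0,0,1.]])
    u=cv2.undistortPoints(np.array([[px]],float),K,np.array(c['D'],float))[0,0]
    T=np.array(c['cam_to_world']); return T[:3,3],T[:3,:3]@np.array([u[0],u[1],1.])
def at_z(c,px,z):
    o,d=ray(c,px); return o+d*(z-o[2])/d[2]
E
cat > look.py <<'E'
from h import *
Z=dict(post_center=.118,half_mark=.114,lever_paddle=.151,lever_pivot=.110,hopper=0,busbar0_mid=.004,busbar1_mid=.004,busbar2_mid=.004,cover_mid=.011,jaw_mid=.01,bobbin_mid=.026)
for cam in ("scene","side"):
    c=vision.capture(cam); cv2.imwrite(f"pics/{cam}0.png",c['image'][:,:,::-1])
    for n,z in Z.items():
        m=vision.mark_of(cam,n)
        for k in m[:1]: print(cam,n,np.round(k['point']),round(k['confidence'],2),at_z(c,k['point'],z).round(3))
o=get_obs();print(o['time_s'],o['tcp_pos'],o['tcp_rot'],r.nose_length)
E
python3 look.py
```

```text
scene post_center [296. 187.] 0.6 [ 0.551 -0.087  0.118]
scene half_mark [279. 204.] 0.77 [ 0.597 -0.117  0.114]
scene lever_paddle [325. 179.] 0.59 [ 0.551 -0.026  0.151]
scene lever_pivot [393. 237.] 0.75 [0.652 0.12  0.11 ]
scene hopper [396. 236.] 0.84 [0.573 0.14  0.   ]
scene busbar1_mid [367. 280.] 0.9 [0.695 0.079 0.004]
scene busbar2_mid [224. 196.] 0.97 [ 0.503 -0.275  0.004]
scene cover_mid [275. 169.] 0.51 [ 0.411 -0.167  0.011]
scene jaw_mid [307. 264.] 0.92 [ 0.672 -0.051  0.01 ]
scene bobbin_mid [335. 177.] 0.71 [ 0.433 -0.013  0.026]
side post_center [295. 185.] 0.73 [0.54  0.039 0.118]
side half_mark [354. 230.] 0.79 [ 0.606 -0.123  0.114]
side lever_paddle [308. 195.] 0.85 [ 0.545 -0.027  0.151]
side lever_pivot [292. 214.] 0.97 [ 0.506 -0.029  0.11 ]
side hopper [294. 186.] 0.79 [0.574 0.142 0.   ]
side busbar0_mid [241. 209.] 0.8 [0.425 0.121 0.004]
side busbar1_mid [346. 188.] 0.86 [0.695 0.079 0.004]
side busbar2_mid [338. 344.] 0.85 [ 0.496 -0.284  0.004]
side cover_mid [276. 308.] 0.77 [ 0.412 -0.168  0.011]
side jaw_mid [359. 227.] 0.51 [ 0.664 -0.052  0.01 ]
side bobbin_mid [261. 241.] 0.57 [ 0.435 -0.009  0.026]
1.2 [5.25013982e-01 6.32200347e-06 2.36227409e-01] [2.42454955e-05 7.07103992e-01 7.07109569e-01 2.46093574e-05] 0.025
```

View pics/scene0.png

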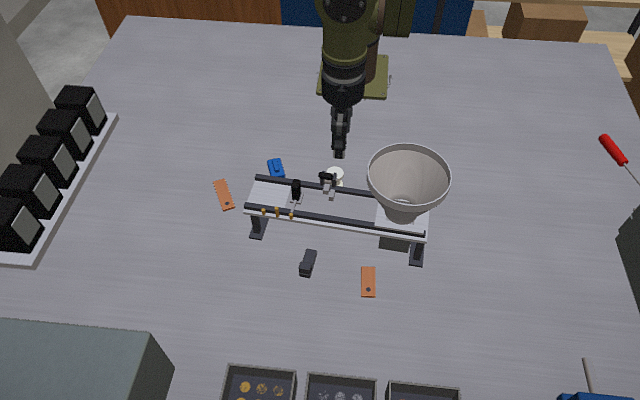

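View pics/side0.png

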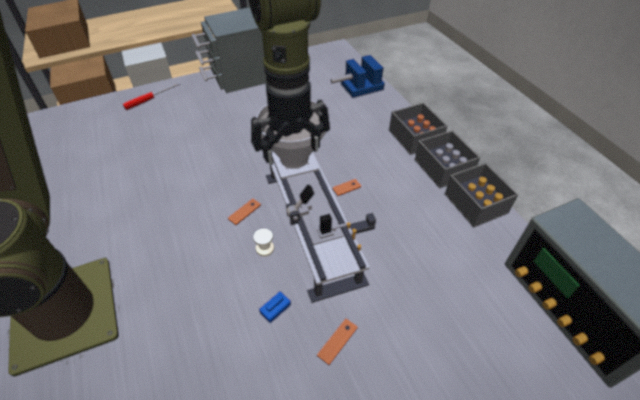

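The scene picture shows the post at (296,187), the paddle at (325,178) and the pins at (263–291, 211–215). In the side picture the post is at (326,224), so the network's side post mark is wrong. Next I fit the hopper pose jointly and add the wrist view.

```bash
cat > fit.py <<'E'
from h import *
from scipy.optimize import least_squares
import sys
P=dict(post_center=(0,-.225,.118),half_mark=(.051,-.255,.114),lever_paddle=(-.052+.054*np.sin(.7),-.165,.110+.054*np.cos(.7)),lever_pivot=(-.052,-.165,.110),hopper=(0,0,0))
def proj(c,X):
    T=np.linalg.inv(np.array(c['cam_to_world'])); K=np.array([[c['fx'],0,c['cx']],[0,c['fy'],c['cy']],[0,0,1.]])
    return cv2.projectPoints(X.reshape(1,1,3),T[:3,:3],T[:3,3],K,np.array(c['D'],float))[0].ravel()
def W(p,X):
    c,s=np.cos(p[2]),np.sin(p[2]); return np.array([p[0]+c*X[0]-s*X[1],p[1]+s*X[0]+c*X[1],X[2]])
def fit(cams,skip=()):
    ob=[]
    for cam in cams:
        c=vision.capture(cam); cv2.imwrite(f"pics/{cam}_{get_obs()['time_s']:.2f}.png",c['image'][:,:,::-1])
        for n in P:
            if n in skip: continue
            for k in vision.mark_of(cam,n)[:2]:
                ob.append((cam,c,n,k['point'],k['confidence'],W_(c,n)))
    f=lambda p:np.concatenate([(proj(c,W(p,P[n]))-q)*s*np.sqrt(w) for _,c,n,q,w,s in ob])
    s=least_squares(f,[.573,.141,-.096],loss='soft_l1',f_scale=2.,x_scale=[.01,.01,.05])
    for cam,c,n,q,w,_ in ob: print(cam,n,np.round(q),round(w,2),(proj(c,W(s.x,P[n]))-q).round(1))
    print('hopper',s.x.round(4))
    for n in P: print(n,W(s.x,P[n]).round(4))
    return s.x
def W_(c,n): return 1. if np.array(c['cam_to_world'])[2,3]>.7 else .4
if __name__=='__main__':
    fit(sys.argv[1:]); print(get_obs()['time_s'])
E
python3 fit.py scene side wrist; ls pics
```

```text
scene post_center [295. 188.] 0.59 [0.3 1. ]
scene post_center [334. 180.] 0.59 [-38.3   9.3]
scene half_mark [277. 206.] 0.95 [-0.7  0.7]
scene lever_paddle [326. 176.] 0.54 [-1.  1.]
scene lever_pivot [326. 179.] 0.7 [ 2.  -1.5]
scene hopper [395. 236.] 0.67 [ 0.1 -0.1]
side post_center [324. 223.] 0.86 [0.6 1. ]
side half_mark [358. 230.] 0.95 [-4.4 -0.1]
side lever_paddle [308. 196.] 0.84 [-1.  -0.9]
side lever_paddle [263. 242.] 0.55 [ 44.2 -47.7]
side lever_pivot [292. 211.] 0.94 [0.2 0.7]
side lever_pivot [325. 222.] 0.64 [-32.7 -10.4]
side hopper [294. 186.] 0.76 [-0.2  1.6]
wrist post_center [351. 287.] 0.81 [-1.8 -0.7]
wrist post_center [231.  70.] 0.69 [117.8 215.7]
wrist half_mark [401. 313.] 0.97 [-5.2 -0.6]
wrist lever_paddle [338. 243.] 0.78 [1.5 0. ]
wrist lever_pivot [301. 218.] 0.88 [-2.7  2.8]
wrist hopper [366.  47.] 0.63 [-5.1 -0.3]
wrist hopper [300. 352.] 0.27 [  61.1 -305.3]
hopper [ 0.5735  0.1366 -0.0763]
post_center [ 0.5563 -0.0878  0.118 ]
half_mark [ 0.6049 -0.1216  0.114 ]
lever_paddle [ 0.5437 -0.0266  0.1513]
lever_pivot [ 0.509 -0.024  0.11 ]
hopper [0.5735 0.1366 0.    ]
2.1
scene0.png
scene_1.25.png
side0.png
side_1.55.png
wrist_1.85.png
```

Request:
{"op": "jog_arm", "data": {
  "targets": [
    [0,0,0,0,0,-7,0],
    [0,0,0,0,0,-7,0]
  ]
}}

```text
time_s: 2.27
tcp_pos: [0.525, -0.0, 0.2362]
tcp_rot: [0.0, 0.613, 0.79, -0.0]
wrist_force: [0.4, -0.3, 0.2]
opening: 0.064
grasp_force: 0.0
```

```bash
python3 -c "
from h import *
o=get_obs();print(np.round(o['qpos'],3),o['opening'],o['tcp_pos'],r.nose_length)"
```

```text
[ 0.     0.26  -0.138  1.173 -0.     1.321] 0.06401487585109387 [ 5.24993966e-01 -1.51119524e-05  2.36214298e-01] 0.025
```

Request:
{"op": "jog_arm", "data": {
  "targets": [
    [0,0,0,0,0,-7.1,0],
    [0,0,0,0,0,-7.1,0],
    [0,0,0,0,0,-7.1,0],
    [0,0,0,0,0,-7.1,0],
    [0,0,0,0,0,-7.1,0],
    [0,0,0,0,0,-7.1,0],
    [0,0,0,0,0,-7.1,0],
    [0,0,0,0,0,-7.1,0],
    [0,0,0,0,0,-7.1,0],
    [0,0,0,0,0,-7.1,0],
    [-20,-8.5,0,0,0,0,0],
    [-20,-8.5,0,0,0,0,0],
    [-20,-8.5,0,0,0,0,0],
    [0,0,0,0,0,0,0]
  ]
}}

```text
time_s: 3.43
tcp_pos: [0.586, -0.0322, 0.2358]
tcp_rot: [0.001, 0.044, 0.999, -0.0]
wrist_force: [-0.1, -0.6, -0.1]
opening: -0.0001
grasp_force: 0.0
```

```bash
python3 fit.py scene side wrist; ls -t pics | head -3; cp $(ls -t pics/wrist*|head -1) pics/w1.png; cp $(ls -t pics/side*|head -1) pics/s1.png
```

```text
scene post_center [299. 185.] 0.86 [-2.8  4.1]
scene half_mark [279. 202.] 0.55 [-1.6  4.9]
scene lever_paddle [326. 178.] 0.53 [-0.8 -1. ]
scene lever_pivot [329. 178.] 0.56 [-0.2 -0.2]
scene lever_pivot [280. 205.] 0.21 [ 48.1 -27.3]
scene hopper [394. 240.] 0.73 [ 1.8 -3.6]
side post_center [324. 223.] 0.73 [0.7 0.1]
side post_center [356. 229.] 0.27 [-31.2  -5.1]
side half_mark [359. 227.] 0.96 [-5.5  2.3]
side lever_paddle [306. 194.] 0.67 [1.2 0.1]
side lever_pivot [293. 212.] 0.88 [-0.8 -0.5]
side hopper [293. 186.] 0.83 [1.8 1.4]
side hopper [293. 212.] 0.6 [  1.3 -24.3]
wrist post_center [244. 174.] 0.76 [ 1.8 -1.8]
wrist half_mark [216. 224.] 0.69 [3.  2.5]
wrist half_mark [243. 171.] 0.39 [-24.5  55.8]
wrist lever_paddle [319. 156.] 0.86 [-0.7  2.3]
wrist lever_pivot [316. 110.] 0.96 [ 1.2 -3. ]
wrist hopper [454. 153.] 0.57 [-0.1 -4.3]
hopper [ 0.5744  0.138  -0.0779]
post_center [ 0.5569 -0.0863  0.118 ]
half_mark [ 0.6054 -0.1202  0.114 ]
lever_paddle [ 0.5444 -0.0252  0.1513]
lever_pivot [ 0.5097 -0.0225  0.11  ]
hopper [0.5744 0.138  0.    ]
4.3333
wrist_4.08.png
side_3.78.png
scene_3.48.png
```

View pics/w1.png

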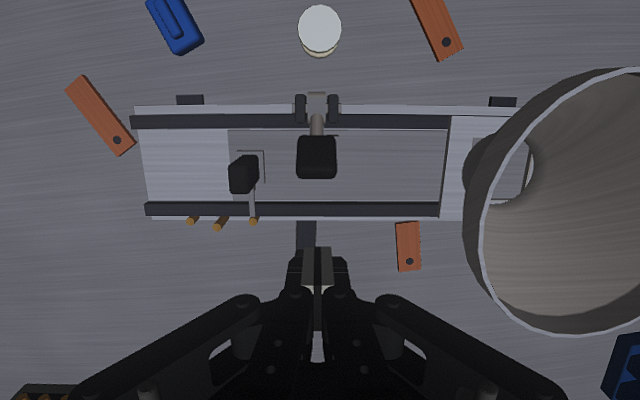

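The wrist view shows the paddle at (317,157), the post at (243,173) and the middle pin at (217,225). The closed fingers at column 317 are lined up with the lever and the way down is clear.

Request:
{"op": "jog_arm", "data": {
  "targets": [
    [0,4,15,0,0,0,0],
    [0,0,15,0,0,0,0],
    [0,0,15,0,0,0,0],
    [0,0,15,0,0,0,0],
    [0,0,0,0,0,0,0],
    [8,0,0,0,0,0,0],
    [8,0,0,0,0,0,0],
    [8,0,0,0,0,0,0],
    [8,0,0,0,0,0,0],
    [8,0,0,0,0,0,0],
    [8,0,0,0,0,0,0]
  ]
}}

```text
time_s: 5.25
tcp_pos: [0.5342, -0.0224, 0.1769]
tcp_rot: [0.0, 0.044, 0.999, 0.0]
wrist_force: [-0.5, 0.2, 0.0]
opening: 0.0
grasp_force: 0.0
```

```bash
python3 - <<'E'
from h import *
c=vision.capture('side'); im=c['image'][:,:,::-1]
cv2.imwrite('pics/s2.png',cv2.resize(im[120:300,220:440],None,fx=3,fy=3,interpolation=cv2.INTER_CUBIC))
E
```

```text
(no output)
```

View pics/s2.png

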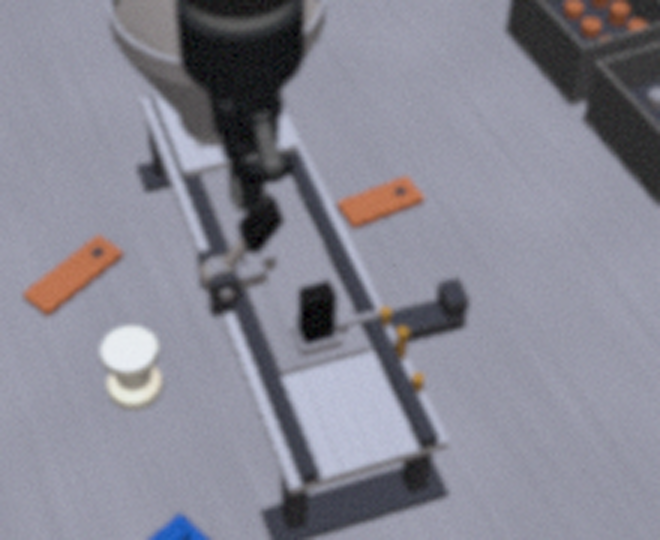

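```bash
cat > lev.py <<'E'
from h import *
from fit import proj,W
p=[.5744,.138,-.0779]
c=vision.capture('side'); o=get_obs()
f=lambda X:((proj(c,np.array(X,float))-[220,120])*3).round(0)
for a in (.7,.4,.2,0,-.4,-.8): print(a,f(W(p,(-.052+.054*np.sin(a),-.165,.11+.054*np.cos(a)))),f(W(p,(-.052+.072*np.sin(a),-.165,.11+.072*np.cos(a)))))
t=np.array(o['tcp_pos']); print('tip',f(t-[0,0,.025]),f(t),t,o['wrist_force'],o['time_s'])
for k in vision.mark_of('side','lever_paddle')[:2]+vision.boxes_of('side','lever_paddle')[:2]: print(k)
E
python3 lev.py
```

```text
0.7 [262. 223.] [278. 205.]
0.4 [243. 219.] [252. 200.]
0.2 [228. 220.] [232. 201.]
0 [213. 223.] [212. 205.]
-0.4 [183. 235.] [172. 221.]
-0.8 [160. 253.] [139. 246.]
tip [245. 224.] [244. 199.] [ 0.53336176 -0.02233681  0.17663219] [ 1.98548909 -0.16263266 -0.18806982] 5.35
{'point': [307.4, 194.7], 'confidence': 0.78}
{'box': [287.3, 186.3, 313.9, 218.2], 'confidence': 0.67}
{'box': [254.7, 99.4, 367.6, 303.8], 'confidence': 0.58}
```

```bash
cat > dep.py <<'E'
from h import *
p=[.5744,.138,-.0779]
def cloud(cam):
    c=vision.capture(cam); zm=c['z_map']; v,u=np.mgrid[0:400,0:640]
    K=np.array([[c['fx'],0,c['cx']],[0,c['fy'],c['cy']],[0,0,1.]])
    n=cv2.undistortPoints(np.stack([u,v],-1).reshape(-1,1,2).astype(float),K,np.array(c['D'],float)).reshape(400,640,2)
    T=np.array(c['cam_to_world']); X=np.dstack([n*zm[...,None],zm])@T[:3,:3].T+T[:3,3]
    d=X-[p[0],p[1],0]; cc,s=np.cos(p[2]),np.sin(p[2])
    return c,np.dstack([cc*d[...,0]+s*d[...,1],-s*d[...,0]+cc*d[...,1],d[...,2]])*1000
if __name__=='__main__':
    c,H=cloud('side')
    for row in range(180,216,3):
        print(row,[tuple(H[row,u].astype(int)) for u in range(290,318,4)])
    c,H=cloud('wrist'); cv2.imwrite('pics/w2.png',c['image'][:,:,::-1])
    o=get_obs(); print(o['tcp_pos'],o['wrist_force'])
E
python3 dep.py
```

```text
180 [(np.int64(-24), np.int64(-54), np.int64(88)), (np.int64(-15), np.int64(-60), np.int64(91)), (np.int64(-36), np.int64(-167), np.int64(202)), (np.int64(-39), np.int64(-205), np.int64(240)), (np.int64(-34), np.int64(-213), np.int64(246)), (np.int64(-20), np.int64(-194), np.int64(222)), (np.int64(27), np.int64(-77), np.int64(92))]
183 [(np.int64(-27), np.int64(-64), np.int64(89)), (np.int64(-18), np.int64(-68), np.int64(90)), (np.int64(-36), np.int64(-167), np.int64(194)), (np.int64(-30), np.int64(-174), np.int64(199)), (np.int64(-22), np.int64(-174), np.int64(196)), (np.int64(17), np.int64(-79), np.int64(88)), (np.int64(25), np.int64(-83), np.int64(89))]
186 [(np.int64(-30), np.int64(-75), np.int64(91)), (np.int64(-21), np.int64(-77), np.int64(89)), (np.int64(-37), np.int64(-167), np.int64(186)), (np.int64(-31), np.int64(-176), np.int64(192)), (np.int64(-21), np.int64(-173), np.int64(185)), (np.int64(-9), np.int64(-160), np.int64(168)), (np.int64(21), np.int64(-94), np.int64(92))]
189 [(np.int64(-34), np.int64(-88), np.int64(96)), (np.int64(-24), np.int64(-88), np.int64(91)), (np.i
[... 2294 characters left out ...]
)), (np.int64(-49), np.int64(-171), np.int64(120)), (np.int64(-40), np.int64(-169), np.int64(115)), (np.int64(-30), np.int64(-168), np.int64(109)), (np.int64(-22), np.int64(-170), np.int64(108)), (np.int64(-9), np.int64(-158), np.int64(90)), (np.int64(-1), np.int64(-162), np.int64(90))]
213 [(np.int64(-60), np.int64(-177), np.int64(121)), (np.int64(-52), np.int64(-182), np.int64(124)), (np.int64(-44), np.int64(-182), np.int64(121)), (np.int64(-32), np.int64(-172), np.int64(104)), (np.int64(-22), np.int64(-169), np.int64(98)), (np.int64(-12), np.int64(-167), np.int64(90)), (np.int64(-4), np.int64(-168), np.int64(89))]
[ 0.53556529 -0.02248803  0.17637992] [-0.59992409 -0.40408363 -0.58169048]
```

View pics/w2.png

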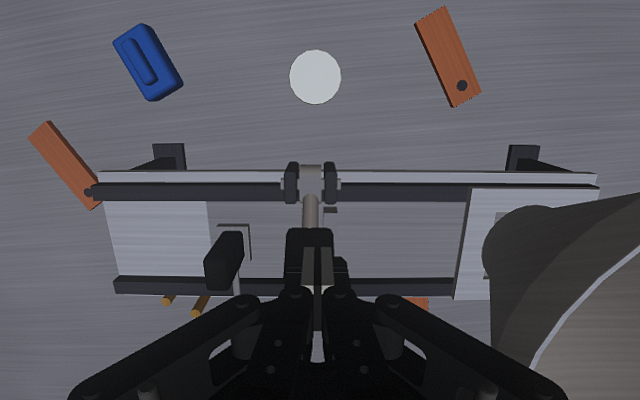

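```bash
python3 - <<'E'
from dep import *
c,H=cloud('wrist')
for row in range(222,300,5): print(row,[tuple(int(k) for k in H[row,u]) for u in (296,308,318,328,342)])
o=get_obs(); d=o['tcp_pos'][:2]-np.array(p[:2]); print(o['tcp_pos'], d)
E
```

```text
222 [(-14, -177, 90), (-35, -166, 140), (-33, -161, 135), (-20, -153, 103), (-14, -142, 90)]
227 [(-33, -173, 144), (-33, -166, 143), (-33, -161, 143), (-16, -153, 104), (-10, -142, 90)]
232 [(-31, -173, 146), (-32, -166, 148), (-31, -161, 147), (-31, -155, 146), (-5, -142, 89)]
237 [(-29, -173, 149), (-29, -166, 149), (-30, -161, 151), (-29, -155, 149), (-2, -142, 90)]
242 [(-27, -173, 152), (-105, -161, 314), (-27, -161, 152), (-27, -155, 152), (2, -142, 89)]
247 [(-25, -173, 154), (-36, -165, 176), (-36, -161, 176), (-36, -156, 176), (6, -142, 89)]
252 [(-24, -173, 158), (-36, -165, 182), (-36, -161, 181), (-36, -156, 182), (10, -142, 90)]
257 [(-32, -171, 179), (-36, -165, 186), (-36, -161, 186), (-37, -156, 187), (-32, -149, 179)]
262 [(-32, -171, 184), (-36, -165, 191), (-36, -161, 191), (-36, -156, 191), (-33, -150, 185)]
267 [(-32, -171, 188), (-36, -165, 196), (-36, -161, 195), (-36, -156, 195), (-32, -150, 188)]
272 [(-32, -170, 193), (-36, -165, 199), (-36, -161, 199), (-37, -157, 200), (-32, -150, 193)]
277 [(-33, -170, 197), (-36, -165, 203), (-36, -161, 203), (-36, -157, 203), (-33, -151, 198)]
282 [(-32, -170, 201), (-37, -165, 207), (-36, -161, 206), (-36, -157, 206), (-32, -151, 201)]
287 [(-39, -169, 215), (-36, -165, 210), (-35, -161, 208), (-35, -157, 208), (-37, -152, 211)]
292 [(-39, -169, 218), (-38, -164, 216), (-33, -161, 209), (-37, -157, 215), (-38, -152, 216)]
297 [(-38, -169, 219), (-38, -164, 219), (-30, -161, 208), (-37, -157, 218), (-37, -152, 218)]
[ 0.5356004  -0.02247894  0.176277  ] [-0.0387996  -0.16047894]
```

The fingertips really end about z = 0.175, at TCP height rather than 25 mm ahead. They passed over the paddle at (310,245) without moving it. I'll back off, go 25 mm lower and push again.

Request:
{"op": "jog_arm", "data": {
  "targets": [
    [-17,0,0,0,0,0,0],
    [-17,0,0,0,0,0,0],
    [-17,0,0,0,0,0,0],
    [0,0,0,0,0,0,0],
    [0,0,12,0,0,0,0],
    [0,0,12,0,0,0,0],
    [0,0,0,0,0,0,0],
    [8,0,0,0,0,0,0],
    [8,0,0,0,0,0,0],
    [8,0,0,0,0,0,0],
    [8,0,0,0,0,0,0]
  ]
}}

```text
time_s: 6.52
tcp_pos: [0.5557, -0.0242, 0.1543]
tcp_rot: [0.003, 0.044, 0.999, -0.0]
wrist_force: [3.3, 0.2, 3.0]
opening: -0.0
grasp_force: 1.6
```

Request:
{"op": "jog_arm", "data": {
  "targets": [
    [8,0,0,0,0,0,0],
    [8,0,0,0,0,0,0],
    [8,0,0,0,0,0,0],
    [8,0,0,0,0,0,0],
    [8,0,0,0,0,0,0],
    [8,0,0,0,0,0,0],
    [8,0,0,0,0,0,0],
    [4,0,0,0,0,0,0],
    [0,0,0,0,0,0,0]
  ]
}}

```text
time_s: 7.27
tcp_pos: [0.4921, -0.0187, 0.1518]
tcp_rot: [-0.001, 0.044, 0.999, 0.0]
wrist_force: [0.1, -0.1, -0.6]
opening: 0.0001
grasp_force: 0.0
```

```bash
python3 - <<'E'
from dep import *
c,H=cloud('wrist'); cv2.imwrite('pics/w3.png',c['image'][:,:,::-1])
for k in vision.mark_of('wrist','lever_paddle')[:1]: print(k, at_z(c,k['point'],.15))
for row in range(170,260,6): print(row,[tuple(int(k) for k in H[row,u]) for u in (300,310,318,326)])
o=get_obs(); print(o['tcp_pos'],o['wrist_force'],o['time_s'])
E
```

```text
{'point': [310.2, 231.0], 'confidence': 0.57} [ 0.47401125 -0.01915097  0.15      ]
170 [(-85, -177, 0), (-85, -167, 0), (-85, -160, 0), (-85, -152, 0)]
176 [(-79, -177, 1), (-79, -167, 0), (-79, -160, 0), (-79, -152, 0)]
182 [(-73, -177, 0), (-73, -167, 1), (-73, -160, -1), (-73, -152, 0)]
188 [(-67, -177, 0), (-68, -167, 1), (-67, -160, 0), (-67, -152, 0)]
194 [(-61, -177, 0), (-61, -168, 0), (-61, -160, 0), (-61, -152, 0)]
200 [(-55, -177, 0), (-55, -168, 0), (-55, -160, 0), (-55, -152, 0)]
206 [(-49, -178, -1), (-48, -168, -1), (-49, -160, 0), (-49, -152, 1)]
212 [(-101, -168, 160), (-101, -164, 161), (-102, -160, 162), (-148, -160, 290)]
218 [(-99, -168, 163), (-99, -164, 162), (-99, -160, 163), (-99, -157, 163)]
224 [(-97, -168, 164), (-97, -164, 165), (-97, -160, 164), (-97, -157, 164)]
230 [(-94, -168, 164), (-94, -164, 164), (-93, -160, 163), (-94, -157, 164)]
236 [(-89, -168, 158), (-89, -164, 159), (-89, -160, 159), (-89, -157, 159)]
242 [(-83, -169, 153), (-83, -164, 153), (-83, -160, 153), (-83, -156, 153)]
248 [(-77, -169, 147), (-80, -164, 152), (-80, -160, 154), (-80, -156, 153)]
254 [(-59, -171, 119), (-80, -164, 158), (-80, -160, 160), (-80, -157, 159)]
[ 0.49313117 -0.01881999  0.15185281] [ 0.12678434 -0.31313567 -0.83271753] 7.3667
```

View pics/w3.png

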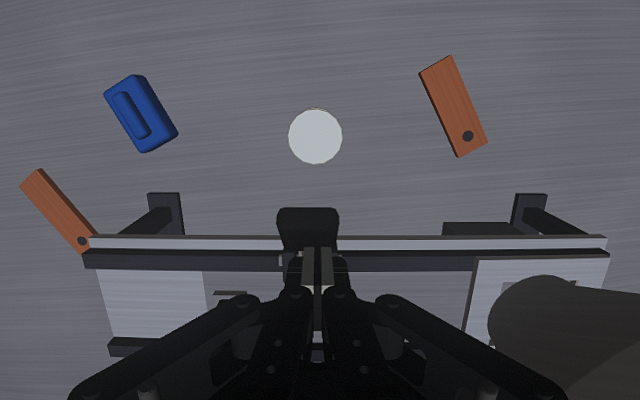

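The paddle at (308,228) now leans the other way. Depth gives its face at 45°, which matches about 1.45 rad, so the lever is over. I'll lift straight up and move above the post.

Request:
{"op": "jog_arm", "data": {
  "targets": [
    [0,0,-15,0,0,0,0],
    [0,0,-15,0,0,0,0],
    [0,0,-15,0,0,0,0],
    [0,0,-15,0,0,0,0],
    [0,0,-10,0,0,0,0],
    [-17,-15,0,0,0,0,45],
    [-17,-15,0,0,0,0,45],
    [-17,-15,0,0,0,0,45],
    [-17,-15,0,0,0,0,45],
    [0,0,0,0,0,0,45],
    [0,0,0,0,0,0,45]
  ]
}}

```text
time_s: 8.28
tcp_pos: [0.5569, -0.0852, 0.2213]
tcp_rot: [-0.001, 0.044, 0.999, 0.0]
wrist_force: [-0.8, 0.8, -1.2]
opening: 0.045
grasp_force: 0.0
```

```bash
python3 - <<'E'
from dep import *
c,H=cloud('wrist'); cv2.imwrite('pics/w4.png',c['image'][:,:,::-1])
m=(H[...,2]>125)&(H[...,2]<146)&(abs(H[...,0])<40)&(abs(H[...,1]+225)<40)
t=m&(H[...,2]>138); print('post top px',t.sum(),[np.percentile(H[t][:,i],[3,50,97]).round(1) for i in range(3)])
c2,H2=cloud('side')
t=(H2[...,2]>130)&(H2[...,2]<146)&(abs(H2[...,0])<40)&(abs(H2[...,1]+225)<40)
print('side',t.sum(),[np.percentile(H2[t][:,i],[3,50,97]).round(1) for i in range(3)])
o=get_obs(); X=np.array(o['tcp_pos'])-[p[0],p[1],0]; cc,s=np.cos(p[2]),np.sin(p[2])
print('tcp hopper',cc*X[0]+s*X[1],-s*X[0]+cc*X[1],X[2],o['opening'],o['time_s'])
# finger tips in hopper frame
f=(H[...,2]>160)&(H[...,2]<235)
rows=np.where(f.any(1))[0]
for u in range(240,400,10):
    v=np.where(f[:,u])[0]
    if len(v): print(u,v[0],H[v[0]+2,u].astype(int))
E
```

```text
post top px 631 [array([-11.5,  -1.2,  10.3]), array([-233.4, -226.1, -218.8]), array([139.5, 142. , 143.3])]
side 116 [array([-13. ,  -1.8,  10.1]), array([-235.4, -230.9, -220.5]), array([130.9, 141.3, 144.1])]
tcp hopper -0.0012097264309056006 -0.2229855951958245 0.22161283790162492 0.045115204875096813 8.3833
240 263 [  -6 -257  232]
250 259 [  -6 -254  227]
260 249 [ -10 -249  225]
270 249 [ -10 -244  225]
370 249 [ -10 -197  226]
380 256 [  -9 -193  231]
390 60 [ -99 -178  162]
```

View pics/w4.png

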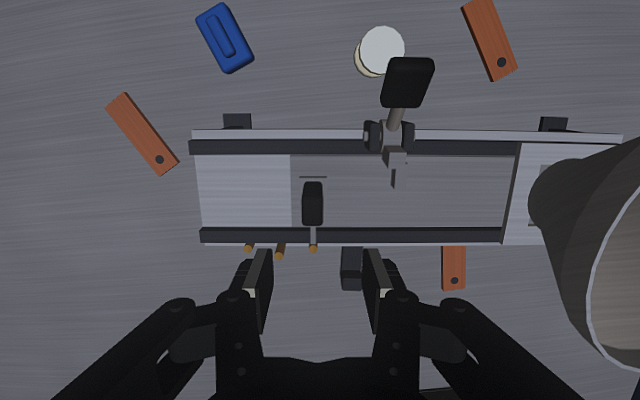

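The picture shows the lever flipped with its paddle at (408,82), the post at (312,203) and the open fingers straddling the post's column. By depth the post is at (-1, -226) in the hopper frame. I'll shift 3 mm, descend and close.

Request:
{"op": "jog_arm", "data": {
  "targets": [
    [0,-3,12,0,0,0,45],
    [0,0,14,0,0,0,45],
    [0,0,14,0,0,0,45],
    [0,0,14,0,0,0,45],
    [0,0,14,0,0,0,45],
    [0,0,14,0,0,0,45],
    [0,0,12,0,0,0,45],
    [0,0,10,0,0,0,45],
    [0,0,7,0,0,0,45],
    [0,0,0,0,0,0,45]
  ]
}}

```text
time_s: 9.22
tcp_pos: [0.555, -0.0869, 0.1098]
tcp_rot: [-0.001, 0.043, 0.999, 0.0]
wrist_force: [-0.0, 0.4, -0.2]
opening: 0.0447
grasp_force: 0.0
```

Request:
{"op": "jog_arm", "data": {
  "targets": [
    [0,0,0,0,0,0,10],
    [0,0,0,0,0,0,0],
    [0,0,0,0,0,0,0],
    [0,0,0,0,0,0,0],
    [0,0,0,0,0,0,0],
    [0,0,0,0,0,0,0]
  ]
}}

```text
time_s: 9.72
tcp_pos: [0.5569, -0.0892, 0.1122]
tcp_rot: [0.001, 0.044, 0.999, -0.002]
wrist_force: [-1.7, -5.9, 1.0]
opening: 0.0149
grasp_force: 60.5
```

Request:
{"op": "jog_arm", "data": {
  "targets": [
    [0,-5,0,0,0,0,0],
    [0,-5,0,0,0,0,0],
    [0,-5,0,0,0,0,0],
    [0,-5,0,0,0,0,0],
    [0,-5,0,0,0,0,0],
    [0,-5,0,0,0,0,0],
    [0,0,0,0,0,0,0],
    [0,0,0,0,0,0,0],
    [0,0,0,0,0,0,0]
  ]
}}

```text
time_s: 10.47
tcp_pos: [0.5546, -0.1152, 0.1121]
tcp_rot: [0.001, 0.043, 0.999, 0.002]
wrist_force: [0.5, 8.7, 3.4]
opening: 0.015
grasp_force: 60.6
```

```bash
python3 - <<'E'
from dep import *
for cam in ('wrist','side','scene'):
    c,H=cloud(cam); cv2.imwrite(f'pics/{cam}5.png',c['image'][:,:,::-1])
    for n,z in (('post_center',.118),('half_mark',.114),('lever_paddle',.1476)):
        for k in vision.mark_of(cam,n)[:1]:
            X=at_z(c,k['point'],z)-[p[0],p[1],0]; cc,s=np.cos(p[2]),np.sin(p[2])
            print(cam,n,k['point'],round(k['confidence'],2),(1000*np.array([cc*X[0]+s*X[1],-s*X[0]+cc*X[1]])).round(1))
a=cv2.imread('pics/wrist5.png')[130:330,160:560]; b=cv2.imread('pics/side5.png')[190:290,280:400]
cv2.imwrite('pics/cmp5.png',np.vstack([cv2.resize(a,(600,300)),cv2.resize(b,(360,300))[:, :] if 0 else cv2.copyMakeBorder(cv2.resize(b,(360,300),interpolation=cv2.INTER_CUBIC),0,0,0,240,0)]))
o=get_obs(); X=np.array(o['tcp_pos'])-[p[0],p[1],0]
print('tcp hopper',cc*X[0]+s*X[1],-s*X[0]+cc*X[1],X[2],o['opening'],o['grasp_force'],o['wrist_force'],o['time_s'])
E
```

```text
wrist post_center [315.2, 270.9] 0.98 [  -0.6 -253.6]
wrist half_mark [311.9, 350.9] 0.6 [  52.3 -255.9]
wrist lever_paddle [590.5, 72.8] 0.6 [ -88.5 -163.8]
side post_center [242.1, 210.9] 0.74 [-152.9 -135.4]
side half_mark [355.1, 229.0] 0.67 [  54.2 -256.1]
side lever_paddle [274.2, 202.7] 0.57 [ -87.6 -161.5]
scene post_center [286.9, 187.0] 0.57 [  -2.9 -246.3]
scene half_mark [277.6, 205.0] 0.58 [  44.9 -255.2]
scene lever_paddle [330.2, 153.4] 0.56 [ -89.2 -168.1]
tcp hopper -8.160505148953334e-05 -0.2538958728802394 0.11211710766982405 0.015302288628188573 60.645750761032104 [-0.54358254  8.2101301   3.74045972] 11.0667
```

View pics/cmp5.png

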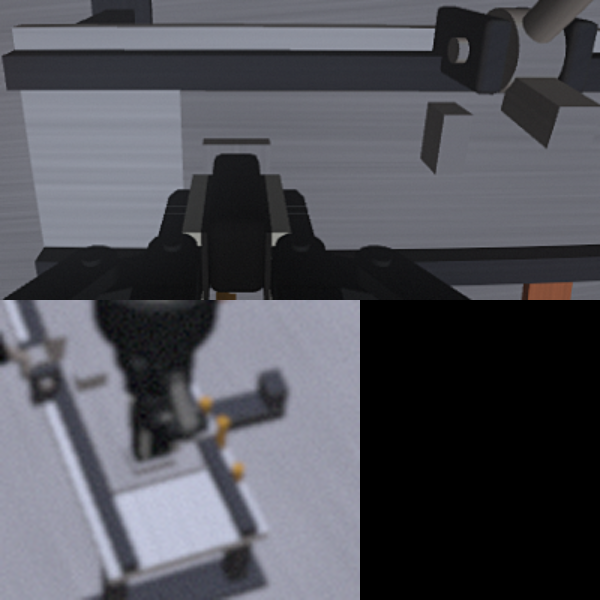

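The fingers hold the post at crop position (236,220). The lever is still over, and the pointer is just short of the tall pin. Both the TCP and the post mark put the shutter at about 28 mm, so I'll pull 2 mm more.

Request:
{"op": "jog_arm", "data": {
  "targets": [
    [0,-2,0,0,0,0,0],
    [0,0,0,0,0,0,0],
    [0,0,0,0,0,0,0],
    [0,0,0,0,0,0,0],
    [0,0,0,0,0,0,0],
    [0,0,0,0,0,0,0],
    [0,0,0,0,0,0,0],
    [0,0,0,0,0,0,0],
    [0,0,0,0,0,0,0]
  ]
}}

```text
time_s: 11.82
tcp_pos: [0.5544, -0.117, 0.1121]
tcp_rot: [0.001, 0.043, 0.999, 0.003]
wrist_force: [-0.5, 9.4, 3.4]
opening: 0.0154
grasp_force: 60.7
```

```bash
python3 - <<'E'
from dep import *
cc,s=np.cos(p[2]),np.sin(p[2])
hf=lambda X:(1000*np.array([cc*(X[0]-p[0])+s*(X[1]-p[1]),-s*(X[0]-p[0])+cc*(X[1]-p[1])])).round(1)
c=vision.capture('wrist')
for n,z in (('post_center',.118),('half_mark',.114)):
    for k in vision.mark_of('wrist',n)[:1]: print(n,round(k['confidence'],2),hf(at_z(c,k['point'],z)))
c,H=cloud('side')
for k in vision.mark_of('side','half_mark')[:1]: print(hf(at_z(c,k['point'],.114)))
for n,z in dict(busbar0_mid=.004,busbar1_mid=.004,busbar2_mid=.004,cover_mid=.011,jaw_mid=.01,bobbin_mid=.026).items():
    for k in vision.mark_of('side',n)[:1]: print(n,at_z(c,k['point'],z).round(3))
o=get_obs(); print('tcp',hf(o['tcp_pos']),o['grasp_force'],o['wrist_force'],np.abs(o['joint_vel']).max(),o['time_s'])
E
```

```text
post_center 0.77 [ 2.000e-01 -2.543e+02]
half_mark 0.69 [  50.4 -254.3]
[  54.2 -258.2]
busbar0_mid [0.429 0.113 0.004]
busbar1_mid [0.684 0.074 0.004]
busbar2_mid [ 0.494 -0.278  0.004]
cover_mid [ 0.405 -0.171  0.011]
jaw_mid [ 0.666 -0.045  0.01 ]
bobbin_mid [ 0.435 -0.009  0.026]
tcp [-1.000e-01 -2.557e+02] 60.674543380737305 [-0.020168   10.03946709  3.83024461] 0.0012534790163923908 12.3667
```

The post is level with the pin, the pull is 10 N as expected at half open, the parts haven't moved beyond network noise, and the arm is still.

```bash
python3 -c "
from bench import r
print(r.sign_off())"
```

```text
the job is handed in; nothing more can be done
None
```

The job is handed in, with no verdict returned: the cam lever is flipped over (about 1.4–1.5 rad by depth), the gripper holds the shutter about half open (roughly 30 mm, 10 N pull) by its post, and the parts on the cart look unmoved.

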